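# Close the red snack tin and lower the trolley gate

### The job

Make the minibar shelf ready to roll: with the fingertips, gently press the raised lid of the red snack tin down until it is fully home, then push the chrome lever fully over, away from the robot, so that the front gate comes down, and withdraw. Do not lift the red tin or push it out of its place, and do not touch the blue and cream tins, whose lids stay up, or the tumblers, coaster and bottle opener.

Things in the scene. Friction and masses are not known exactly. Their poses are not given: they have to be found in the camera images.
- red_tin: The red round enamel snack tin, 76 mm in diameter, wall 62 mm high under a lid 12 mm thick, roughly 0.3 to 0.55 kg with its lid, standing loose on the shelf. Origin: centre of its underside, z up. It is the one to be closed. Slides if pushed sideways.
- red_lid_top (a point): Centre of the flat top of the red tin's lid (a 14 mm brass dot), 82 mm above the shelf with the lid raised, 74 mm with it shut. z up.
- red_lid (a joint): How far the red tin's lid (flat disc 76 mm in diameter, 12 mm thick) is pressed down: 0 = standing 8 mm proud, 0.008 = fully home. It slides straight down against about 4 N of friction, stays where it is left, and meets a hard stop at 0.008.
- blue_tin: A blue round enamel snack tin, 76 mm in diameter, wall 62 mm high under a lid 12 mm thick, roughly 0.3 to 0.55 kg with its lid, standing loose on the shelf. Origin: centre of its underside, z up. Same kind, lid raised; leave alone.
- blue_lid (a joint): Blue tin's lid, as joint red_lid; 0 = raised.
- cream_tin: A cream-white round enamel snack tin, 76 mm in diameter, wall 62 mm high under a lid 12 mm thick, roughly 0.3 to 0.55 kg with its lid, standing loose on the shelf. Origin: centre of its underside, z up. Same kind, lid raised; leave alone.
- cream_lid (a joint): Cream tin's lid, as joint red_lid; 0 = raised.
- lever_stand: Fixed stand of the chrome lever: base plate 110 mm (x) by 60 mm (y), 12 mm thick, with two cheeks up to 67 mm high; pivot axis along its y, 50 mm above the shelf. Origin: centre of its underside. The lever swings in its x-z plane, from leaning 0.5 rad to its -x to leaning 0.5 rad to its +x. Its +x points roughly away from the robot.
- lever_ball (a point): Centre of the ball (28 mm in diameter) at the top of the chrome lever's 12 mm rod, 90 mm from the pivot; about 129 mm above the shelf at either end of the swing and 140 mm when upright.
- lever (a joint): Angle of the chrome lever, rad: near 0 = leaning to the stand's -x, gate up; 1.0 = fully over towards the stand's +x, at its stop, gate down. Takes about 3 N at the ball and stays where it is left. A linkage below the shelf lowers the front gate (two chrome rails between posts along the far edge) by 60 mm as the lever goes over.
- tumbler_a: Squat crystal tumbler, 80 mm in diameter at the rim, 85 mm high, loose. Origin: centre of its underside. Leave alone.
- tumbler_b: Second such tumbler, 80 mm in diameter, 85 mm high. Leave alone.
- coaster: Round walnut coaster, 94 mm in diameter, 9 mm thick, loose. Origin: centre of its underside. Leave alone.
- opener: Chrome bottle opener lying flat, 136 mm long along its x, 40 mm wide at its ring end (+x), 8 mm thick. Origin on its underside, near the middle. Leave alone.
Things that resemble listed ones, but are neither listed nor needed, are in the scene too. There is more than one size of the red_tin; the job needs the middle-sized. Several things look just like the lever_stand: the one meant starts farthest from the robot's base.

How it is judged:
By the outcome, as a careful person would: the job done as asked, in the order asked, and still so for the second after the job is handed in, with the robot touching nothing.
It also fails if it takes over 45 s, if anything falls off the work surface, if the arm or the gripper's body presses on something with over 40 N, if the wrist force passes 120 N, or if a joint passes its speed limit or range.

### The arm

A 6-joint arm with a two-finger parallel gripper is mounted at the origin on the work surface. World frame = base frame: x ahead of the robot, y to its left, z up, the work surface at z = 0. Lengths are in m, angles in rad, forces in N, time in s.
With the tool pointing down it reaches from about 0.25 to 0.8 m from the base axis. Payload 8.5 kg.
Tool frame: the origin (TCP) lies midway between the tips of the shut fingers; the grasp point (between the pads) lies 19 mm behind it (manip.grasp_offset is the distance from the TCP to the grasp point, in m); z points along the fingers, y is the line along which they close (so a half turn about z gives the same grasp; the last joint's range is limited). The gripper opens to 85 mm and grips with 20 to 120 N. Pads are 22 mm wide; open, the fingers measure 114 mm over their backs; the gripper's body (76 mm by 85 mm) begins 54 mm behind the grasp point. The pads swing forward as they close: fully open they stand 13 mm farther back than shut.
Start: joints at [-1.193, 0.238, -0.013, 1.319, 0, 1.571], TCP at [0.194, -0.488, 0.231] pointing down, gripper open.
Joint ranges: [-2.66, 2.66], [-1.03, 1.9], [-1.14, 1.46], [-1.82, 2.27], [-1.45, 1.34], [-3.14, 3.14]. Speed limits (rad/s): [2.22, 2.22, 2.79, 3.14, 3.14, 3.14].

### API

Orientations are given as a 3x3 rotation matrix whose columns are the frame's x, y, z axes.
In Python, from station import manip gives the robot as it stands.
- The arm moves only by the tool step_arm, never from a script. Its arguments are lists of equal length, an entry for each row: "xyz": the shift along the world's x, y, z in mm, a list of three; "twist": the turn about the world's z in degrees; "grip": the opening, from 0 (shut) to 1 (fully open). In form: {"xyz": [[x, y, z], ...], "twist": [twist, ...], "grip": [grip, ...]}. A call has exactly 5 rows; each row is the pose to reach, as a shift and turn from the pose commanded when the call began; what a row does not reach only later rows make up. A row lasts 1/8 s, in which the tool goes at most 62.5 mm and 10.7 degrees, less where a joint would pass 70% of its speed; a pose out of reach is approached as far as the arm can. A call with a gripper value outside its range is refused whole. The fingers move at their own pace and stop on an object; "squeeze" is the grip in N (left out, the last holds). Time passes only in rows, so rows that repeat a pose let the fingers close, or fill a call up. It gives the time, the measured TCP pose, the force, the opening and the grip force at its end, in the units of the state.
- manip.get_state(): the state, without advancing time (a new reading comes with each control period).
- manip.capture(name): name is "scene" or "top"; returns (picture, depth): 384x512x3 uint8, red, green, blue; 384x512 float32, m along the optical axis (not along the pixel's ray), 0 where there is no reading.
- manip.get_calibration(name): a dict with "fx", "fy", "cx", "cy" (pixels), "R" (3x3) and "t" (3): a world point X has camera coordinates R X + t. Camera axes: x right, y down, z forward; pixel columns grow to the right and rows downward; lengths in m; the calibration is good to about 2 mm. A picture is of the moment at which its call begins. get_calibration takes no time and is no camera call.
- manip.job_done(): hands the job in; it is judged then, once.
The state is a dict: "time_s": time; "qpos": joint angles; "joint_velocities": joint speeds; "joint_torque": joint torques, N m; "position": TCP position; "tcp_rot": TCP orientation; "force": force on the tool from outside, world axes, zero at the start; "torque": the same for the moment, N m; "opening": finger opening in m; "gripper_force": force on a finger pad.
Only numpy, scipy, OpenCV 4.12 (cv2) and the standard library are available. Lean on these libraries where they do the work, as an engineer would, in place of code of your own. Each camera call takes 0.05 s, during which the arm holds its last target. There are 200 camera calls.

## Working session

There is one attempt and no reset: what is moved stays moved. The work goes in short steps, Python scripts to look and compute and a tool call to move; the robot and the scene stay as the last step left them, time stands still between calls to the robot, and variables do not carry over. Pictures are saved under pics/ and viewed, at most 10 in all, crops included, and the job is handed in when it is done.

Besides the shell and the picture viewer there is one more tool, called after ">>>" by a JSON object that holds its "name" and its "arguments". step_arm: Moves the arm, as the interface text tells. Its arguments: {"type":"object","properties":{"xyz":{"type":"array"},"twist":{"type":"array"},"grip":{"type":"array"},"squeeze":{"type":"number"}},"required":["xyz","twist","grip"]}

```bash
mkdir -p pics; cat > h.py <<'E'
import numpy as np, cv2
from station import manip
def pts(name):
    p,d=manip.capture(name); c=manip.get_calibration(name)
    v,u=np.indices(d.shape)
    X=np.stack([(u-c['cx'])/c['fx']*d,(v-c['cy'])/c['fy']*d,d],-1)
    W=(X-c['t'])@c['R']
    W[d==0]=np.nan
    return p,W
E
python3 - <<'E'
from h import *
for n in("scene","top"):
    p,W=pts(n); np.save(n+'.npy',W); cv2.imwrite(f'{n}.png',p[...,::-1])
    cv2.imwrite(f'pics/{n}0.png',cv2.resize(p[...,::-1],(768,576),interpolation=cv2.INTER_CUBIC))
s=manip.get_state(); print(s['time_s'],s['position'],s['tcp_rot'],s['opening'])
E
```

```text
0.1 [ 0.19352652 -0.48764901  0.23075804] [[ 9.29482927e-01  3.68864882e-01 -4.32542846e-04]
 [ 3.68865135e-01 -9.29482200e-01  1.16274293e-03]
 [ 2.68541602e-05 -1.24029968e-03 -9.99999230e-01]] 0.08548430755713066
```

View pics/scene0.png

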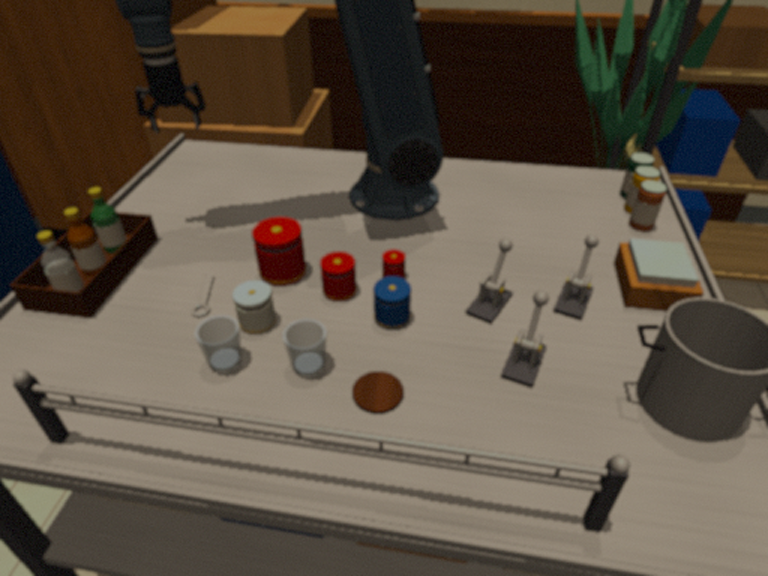

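View pics/top0.png

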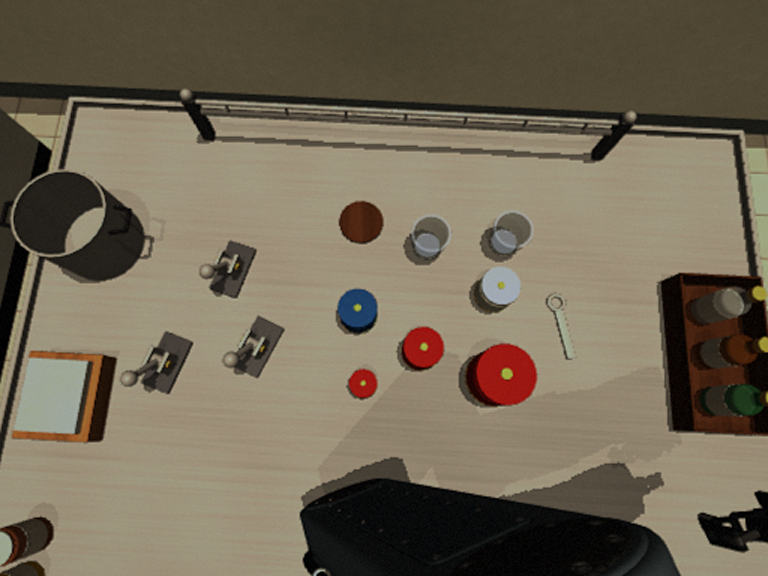

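The top view shows the middle red tin's brass dot at about (424,347), and three lever balls at (207,271), (231,359) and (128,379), with plates at about (235,268), (258,345) and (167,360). All pixels are in the 1.5x picture.

```bash
python3 - <<'E'
from h import *
W=np.load('top.npy'); S=np.load('scene.npy'); im=cv2.imread('top.png'); si=cv2.imread('scene.png')
def obj(W,im,name,u,v,r,lo,hi,red=False):
    u=int(u/1.5);v=int(v/1.5)
    P=W[v-r:v+r+1,u-r:u+r+1].reshape(-1,3); P=P[(P[:,2]>lo)&(P[:,2]<hi)]
    (cx,cy),rad=cv2.minEnclosingCircle(P[:,:2].astype(np.float32)*1000)
    print(name,len(P),'med',np.median(P,0).round(4),'circ',round(cx,1),round(cy,1),round(rad,1),'dist',round(np.hypot(cx,cy)))
    return P
for n,u,v in(('redM',423,347),('blue',358,310),('redS',363,383),('redL',503,375),('cream',500,287)):
    obj(W,im,n,u,v,26,.05 if n!='redS' else .03,.15)
for n,u,v,pu,pv in(('A',207,271,235,268),('B',231,359,258,345),('C',128,379,167,360)):
    P=obj(W,im,'ball'+n,u,v,9,.11,.16)
    r=30;u=int(pu/1.5);v=int(pv/1.5)
    P=W[v-r:v+r+1,u-r:u+r+1].reshape(-1,3);P=P[(P[:,2]>.007)&(P[:,2]<.017)]
    (c,wh,a)=cv2.minAreaRect(P[:,:2].astype(np.float32)*1000);print('plate',n,c,wh,a,np.hypot(*c))
for n,u,v in(('A',541,299),('B',505,246),('C',591,242),):
    obj(S,si,'sceneball'+n,u,v,8,.11,.16)
obj(S,si,'sceneRedM',338,262,12,.07,.09)
v0=W[int(347/1.5),int(424/1.5)];print(v0)
c=cv2.resize(im[150:270,60:200],None,fx=5,fy=5,interpolation=cv2.INTER_CUBIC);cv2.imwrite('pics/lev.png',c)
E
```

```text
redM 597 med [ 0.4228 -0.0544  0.083 ] circ 424.9 -55.1 38.1 dist 428
blue 578 med [0.4891 0.0718 0.0829] circ 491.5 72.5 38.1 dist 497
redS 290 med [0.3533 0.0535 0.0584] circ 382.3 27.6 64.2 dist 383
redL 1473 med [ 0.3772 -0.1938  0.1178] circ 379.8 -199.3 54.2 dist 429
cream 637 med [ 0.5489 -0.1984  0.0826] circ 574.4 -212.7 64.8 dist 612
ballA 88 med [0.5327 0.3462 0.1408] circ 535.9 348.6 15.5 dist 639
plate A (579.9225463867188, 345.7071228027344) (166.5605926513672, 116.32479858398438) 72.0514144897461 675.1470762465026
ballB 98 med [0.3777 0.2833 0.1393] circ 379.7 286.4 15.4 dist 476
plate B (415.0975646972656, 277.68243408203125) (118.96309661865234, 143.22915649414062) 10.55345344543457 499.4131780553275
ballC 108 med [0.336  0.4546 0.1384] circ 336.4 458.6 14.6 dist 569
plate C (369.77276611328125, 437.5009765625) (136.59193420410156, 110.9190444946289) 6.157451152801514 572.8341846051164
sceneballA 105 med [0.5443 0.3519 0.137 ] circ 540.0 351.8 13.8 dist 644
sceneballB 85 med [0.3871 0.2891 0.1341] circ 384.8 289.8 13.6 dist 482
sceneballC 88 med [0.3447 0.4599 0.1346] circ 340.9 462.2 14.6 dist 574
sceneRedM 324 med [ 0.4322 -0.0493  0.0835] circ 426.9 -51.4 40.1 dist 430
[ 0.42463762 -0.05428636  0.08282015]
```

View pics/lev.png

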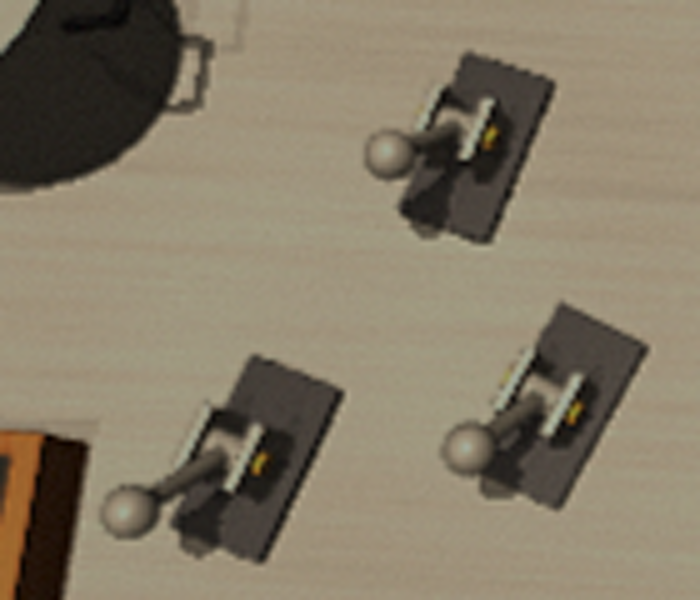

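The crop shows lever A's plate with corners at (470,52), (553,82), (490,243) and (400,210), and its ball at (390,155), leaning towards the robot. It is the farthest from the base.

```bash
python3 - <<'E'
from h import *
c=manip.get_calibration('top');R,t=c['R'],c['t'];C=-R.T@t
def ray(u,v,z):
    u=60+u/5-.4;v=150+v/5-.4
    d=R.T@np.array([(u-c['cx'])/c['fx'],(v-c['cy'])/c['fy'],1]);return C+d*(z-C[2])/d[2]
K=[ray(u,v,.012) for u,v in((470,52),(553,82),(490,243),(400,210))]
print(np.round(K,4)); m=np.mean(K,0);print('centre',m)
f=(K[0]+K[1]-K[2]-K[3])[:2];f/=np.linalg.norm(f);print('yaw',np.degrees(np.arctan2(f[1],f[0])))
b=ray(390,155,.129);print('ball',b)
for s in(-.043,.043):print('ball pred',m[:2]+s*f)
print('lens',[np.linalg.norm(K[i]-K[i-1]) for i in range(4)])
E
```

```text
[[0.6355 0.3496 0.012 ]
 [0.6187 0.2953 0.012 ]
 [0.5137 0.3225 0.012 ]
 [0.5314 0.3802 0.012 ]]
centre [0.57482105 0.33690713 0.012     ]
yaw -15.457722392559303
ball [0.53567676 0.35103117 0.129     ]
ball pred [0.53337648 0.3483678 ]
ball pred [0.61626563 0.32544646]
lens [np.float64(0.10859013193050275), np.float64(0.05685717445808376), np.float64(0.10847166745065222), np.float64(0.06033162363854044)]
```

>>> {"name": "step_arm", "arguments": {"xyz": [[25,48,0],[50,96,0],[76,144,-5],[102,192,-10],[128,240,-15]], "twist": [0,0,0,0,0], "grip": [0,0,0,0,0]}}

```text
time_s: 0.72
position: [0.322, -0.2463, 0.216]
tcp_rot: [[0.93, 0.368, 0.0], [0.368, -0.93, 0.0], [0.0, -0.0, -1.0]]
force: [1.0, -0.9, -0.6]
opening: 0.0003
gripper_force: 0.0
```

>>> {"name": "step_arm", "arguments": {"xyz": [[26,49,-5],[52,98,-15],[78,147,-30],[103,194,-60],[103,194,-90]], "twist": [0,0,0,0,0], "grip": [0,0,0,0,0]}}

```text
time_s: 1.35
position: [0.4261, -0.0509, 0.1253]
tcp_rot: [[0.928, 0.374, 0.001], [0.374, -0.928, 0.001], [0.001, -0.0, -1.0]]
force: [-0.6, -0.5, -1.0]
opening: 0.0002
gripper_force: 0.0
```

```bash
python3 - <<'E'
from h import *
s=manip.get_state()
for k in('time_s','qpos','position','opening','force'):print(k,np.round(s[k],4))
p,W=pts('scene');cv2.imwrite('pics/s1.png',cv2.resize(p[140:240,160:300,::-1],None,fx=5,fy=5,interpolation=cv2.INTER_CUBIC))
E
```

```text
time_s 1.35
qpos [-1.1950e-01  1.4140e-01 -4.2310e-01  1.0055e+00  7.0000e-04  2.6391e+00]
position [ 0.4261 -0.0509  0.1253]
opening 0.0002
force [-0.5547 -0.4668 -1.0403]
```

View pics/s1.png

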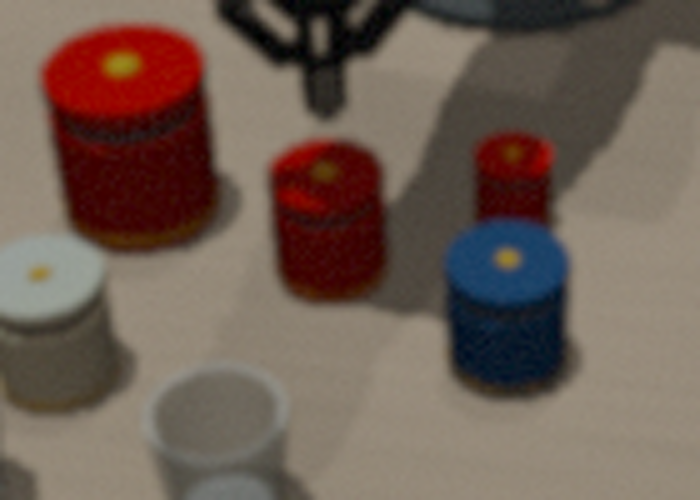

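The fingertips at (323,115) stand right above the middle tin's dot at (322,172). Its lid is still raised.

>>> {"name": "step_arm", "arguments": {"xyz": [[0,-2,-15],[0,-2,-30],[0,-2,-38],[0,-2,-42],[0,-2,-45]], "twist": [0,0,0,0,0], "grip": [0,0,0,0,0]}}

```text
time_s: 2.02
position: [0.4248, -0.0562, 0.0815]
tcp_rot: [[0.93, 0.369, 0.0], [0.369, -0.93, -0.0], [0.0, 0.0, -1.0]]
force: [-1.2, -0.0, 4.7]
opening: -0.0001
gripper_force: 1.9
```

>>> {"name": "step_arm", "arguments": {"xyz": [[0,0,-1],[0,0,-2],[0,0,-3],[0,0,-4],[0,0,-4]], "twist": [0,0,0,0,0], "grip": [0,0,0,0,0]}}

```text
time_s: 2.65
position: [0.4248, -0.056, 0.0773]
tcp_rot: [[0.929, 0.369, 0.0], [0.369, -0.929, 0.0], [0.0, -0.0, -1.0]]
force: [0.6, -1.7, 1.9]
opening: -0.0
gripper_force: 1.0
```

>>> {"name": "step_arm", "arguments": {"xyz": [[0,0,-1],[0,0,-2],[0,0,-3],[0,0,-4],[0,0,-4]], "twist": [0,0,0,0,0], "grip": [0,0,0,0,0]}}

```text
time_s: 3.28
position: [0.4249, -0.056, 0.0739]
tcp_rot: [[0.929, 0.369, 0.001], [0.369, -0.929, -0.0], [0.001, 0.0, -1.0]]
force: [-3.1, -1.6, 13.1]
opening: 0.0008
gripper_force: 6.9
```

>>> {"name": "step_arm", "arguments": {"xyz": [[0,0,-0.5],[0,0,-0.5],[0,0,-0.5],[0,0,5],[0,0,20]], "twist": [0,0,0,0,0], "grip": [0,0,0,0,0]}}

```text
time_s: 3.9
position: [0.4238, -0.0556, 0.0928]
tcp_rot: [[0.929, 0.369, -0.002], [0.369, -0.929, 0.001], [-0.002, -0.002, -1.0]]
force: [-0.3, 0.1, -1.1]
opening: -0.0002
gripper_force: 0.0
```

>>> {"name": "step_arm", "arguments": {"xyz": [[0,0,50],[0,0,100],[0,55,120],[0,110,120],[0,165,120]], "twist": [0,0,10,20,30], "grip": [0,0,0,0,0]}}

```text
time_s: 4.53
position: [0.4244, 0.1108, 0.2135]
tcp_rot: [[0.617, 0.787, 0.0], [0.787, -0.617, 0.001], [0.001, -0.0, -1.0]]
force: [0.7, -0.2, 0.4]
opening: 0.0
gripper_force: 0.0
```

```bash
python3 - <<'E'
from h import *
s=manip.get_state()
for k in('time_s','qpos','position','force'):print(k,np.round(s[k],4))
p,W=pts('scene');cv2.imwrite('pics/s2.png',cv2.resize(p[140:240,160:300,::-1],None,fx=5,fy=5,interpolation=cv2.INTER_CUBIC))
for n,u,v in(('red',222,183),('blue',261,197)):
    for s in(-9,-7,7,9):print(n,W[v-3,u+s].round(4))
E
```

```text
time_s 4.525
qpos [ 2.5480e-01  9.7600e-02 -2.3490e-01  1.2378e+00  6.0000e-04  2.4899e+00]
position [0.4244 0.1108 0.2135]
force [ 0.7059 -0.2426  0.4356]
red [ 0.3637 -0.1135  0.002 ]
red [ 0.45   -0.0786  0.073 ]
red [ 0.4463 -0.034   0.0759]
red [ 0.4447 -0.028   0.0755]
blue [0.5145 0.0516 0.0873]
blue [0.5108 0.0569 0.085 ]
blue [0.5017 0.0973 0.083 ]
blue [0.5021 0.1033 0.0842]
```

View pics/s2.png

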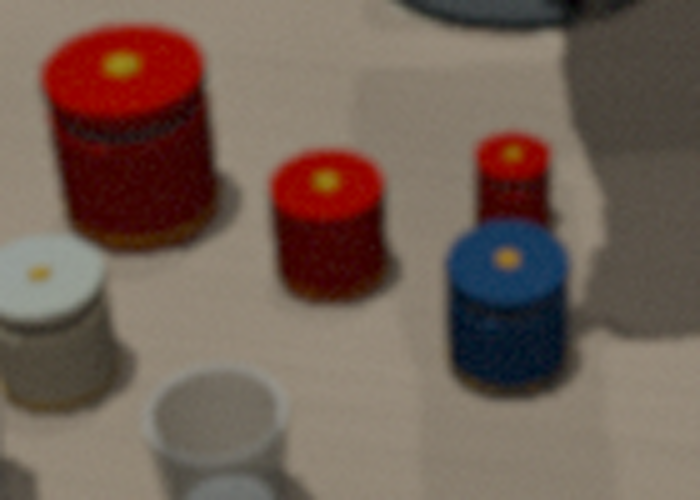

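The red lid is home (no gap, dot now at (326,181), about 8 mm lower), the tin hasn't moved, and the blue and cream lids are still raised. Next is the lever.

>>> {"name": "step_arm", "arguments": {"xyz": [[12,51,0],[24,102,0],[36,153,0],[47,204,0],[58,253,0]], "twist": [6,12,18,23,23], "grip": [0,0,0,0,0]}}

```text
time_s: 5.2
position: [0.4825, 0.3639, 0.2127]
tcp_rot: [[0.263, 0.965, -0.001], [0.965, -0.263, -0.0], [-0.0, -0.001, -1.0]]
force: [0.6, -0.6, 0.6]
opening: -0.0001
gripper_force: 0.0
```

>>> {"name": "step_arm", "arguments": {"xyz": [[0,0,-30],[0,0,-60],[0,0,-90],[0,0,-93],[0,0,-93]], "twist": [0,0,0,0,0], "grip": [0,0,0,0,0]}}

```text
time_s: 5.82
position: [0.4827, 0.3622, 0.1208]
tcp_rot: [[0.265, 0.964, -0.0], [0.964, -0.265, 0.0], [0.0, -0.0, -1.0]]
force: [0.5, -0.4, 1.1]
opening: 0.0004
gripper_force: 0.0
```

```bash
python3 - <<'E'
from h import *
s=manip.get_state()
for k in('time_s','qpos','position','force'):print(k,np.round(s[k],4))
p,W=pts('scene');q,V=pts('top')
a=cv2.resize(p[130:270,290:450,::-1],(400,350));b=cv2.resize(q[130:270,90:250,::-1],(400,350))
cv2.imwrite('pics/s3.png',np.hstack([a,b]))
E
```

```text
time_s 5.825
qpos [ 6.4360e-01  4.2510e-01 -2.5900e-02  1.1199e+00  3.0000e-04  2.4824e+00]
position [0.4827 0.3622 0.1208]
force [ 0.5438 -0.353   1.0666]
```

View pics/s3.png

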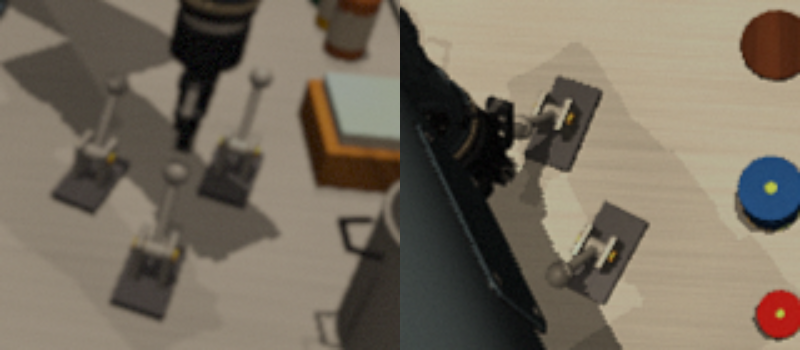

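The fingertips at (185,150) in the left panel stand behind ball A at (175,172), in line with its swing. I'll push along (0.964, −0.267).

>>> {"name": "step_arm", "arguments": {"xyz": [[10,-3,0],[22,-6,0],[34,-9,0],[46,-13,0],[58,-16,0]], "twist": [0,0,0,0,0], "grip": [0,0,0,0,0]}}

```text
time_s: 6.55
position: [0.5412, 0.3458, 0.1205]
tcp_rot: [[0.265, 0.964, -0.001], [0.964, -0.265, 0.0], [0.0, -0.001, -1.0]]
force: [-4.9, 1.0, 3.3]
opening: -0.0001
gripper_force: 2.1
```

>>> {"name": "step_arm", "arguments": {"xyz": [[9,-2,0],[18,-5,0],[27,-7,0],[34,-9,0],[38,-11,0]], "twist": [0,0,0,0,0], "grip": [0,0,0,0,0]}}

```text
time_s: 7.18
position: [0.5787, 0.335, 0.1196]
tcp_rot: [[0.265, 0.964, -0.001], [0.964, -0.265, -0.0], [-0.0, -0.001, -1.0]]
force: [-4.3, 2.6, -3.0]
opening: -0.0001
gripper_force: 2.0
```

>>> {"name": "step_arm", "arguments": {"xyz": [[3,-1,0],[6,-2,0],[9,-2.5,0],[11,-3,0],[12,-3.3,0]], "twist": [0,0,0,0,0], "grip": [0,0,0,0,0]}}

```text
time_s: 7.8
position: [0.5901, 0.3319, 0.1204]
tcp_rot: [[0.265, 0.964, -0.001], [0.964, -0.265, 0.0], [0.0, -0.001, -1.0]]
force: [-9.2, 1.5, -0.6]
opening: 0.0
gripper_force: 4.4
```

>>> {"name": "step_arm", "arguments": {"xyz": [[1,-0.3,0],[2,-0.6,0],[3,-0.8,0],[4,-1.1,0],[4,-1.1,0]], "twist": [0,0,0,0,0], "grip": [0,0,0,0,0]}}

```text
time_s: 8.43
position: [0.5908, 0.3315, 0.1203]
tcp_rot: [[0.263, 0.965, -0.007], [0.965, -0.263, 0.001], [-0.001, -0.007, -1.0]]
force: [-19.8, 5.1, 4.3]
opening: -0.0003
gripper_force: 10.5
```

Only 0.7 mm of travel and 20 N of force, so the lever is at its stop. Withdrawing: back off, then up and home.

>>> {"name": "step_arm", "arguments": {"xyz": [[-10,3,0],[-30,8,0],[-60,17,0],[-90,25,0],[-110,30,20]], "twist": [0,0,0,0,0], "grip": [0,0,0,0,0]}}

```text
time_s: 9.05
position: [0.4837, 0.3605, 0.1405]
tcp_rot: [[0.265, 0.964, -0.0], [0.964, -0.265, -0.001], [-0.001, 0.0, -1.0]]
force: [-0.2, 0.8, 0.7]
opening: -0.0001
gripper_force: 0.0
```

>>> {"name": "step_arm", "arguments": {"xyz": [[0,0,40],[0,0,90],[-30,0,130],[-60,0,130],[-60,0,130]], "twist": [0,0,0,0,0], "grip": [0,0,0,0,0]}}

```text
time_s: 9.68
position: [0.4241, 0.361, 0.2732]
tcp_rot: [[0.264, 0.965, 0.004], [0.965, -0.264, 0.002], [0.003, 0.003, -1.0]]
force: [-0.4, 0.3, -0.6]
opening: -0.0001
gripper_force: 0.0
```

```bash
python3 - <<'E'
from h import *
s=manip.get_state()
for k in('time_s','position','force'):print(k,np.round(s[k],4))
p,W=pts('scene')
cv2.imwrite('pics/s4.png',cv2.resize(p[...,::-1],(768,576),interpolation=cv2.INTER_CUBIC))
E
```

```text
time_s 9.675
position [0.4241 0.361  0.2732]
force [-0.4136  0.2711 -0.6105]
```

View pics/s4.png

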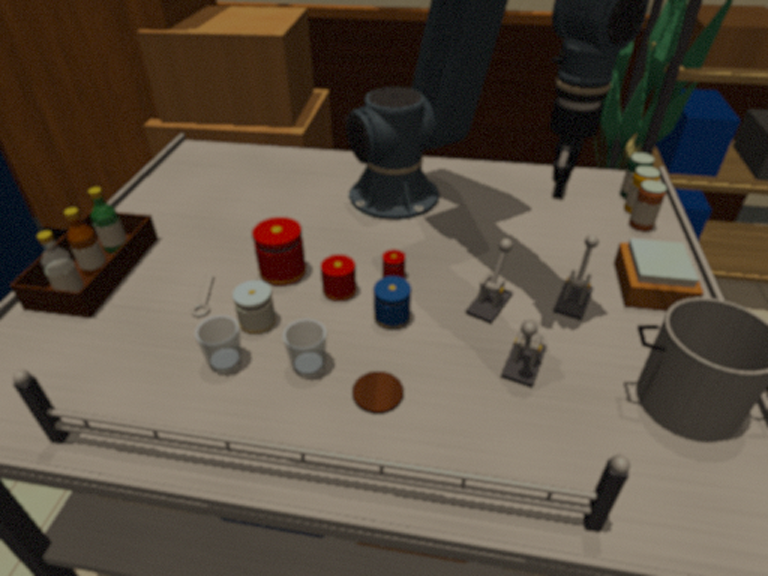

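Lever A's ball is now at (529,328), leaning away from the robot, and the gate rails have come down. The red lid is home and everything else is where it was.

```bash
python3 -c "
from station import manip
print(manip.job_done())"
```

```text
the job is handed in; nothing more can be done
None
```

The middle red tin's lid is pressed fully home, the farthest lever is pushed over to its stop with the front gate down, and the arm is withdrawn; the job is handed in at about 10 s (no verdict shown).

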